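# Gauge the stepped spindle in the bench caliper

### The arm

A 6-joint arm with a two-finger parallel gripper is mounted at the origin on the work surface. World frame = base frame: x ahead of the robot, y to its left, z up, the work surface at z = 0. Lengths are in m, angles in rad, forces in N, time in s.
With the tool pointing down it reaches from about 0.325 to 0.9 m from the base axis. Payload 6.1 kg.
Tool frame: the origin (TCP) lies midway between the tips of the shut fingers; the grasp point (between the pads) lies 19 mm behind it; z points along the fingers, x is the direction in which the jaws open and shut, and the axes are right-handed (so a half turn about z gives the same grasp; the last joint's range is limited). The gripper opens to 85 mm and grips with 20 to 120 N. Pads are 22 mm wide; open, the fingers measure 114 mm over their backs; the gripper's body (76 mm by 85 mm) begins 54 mm behind the grasp point. The pads swing forward as they close: fully open they stand 13 mm farther back than shut.
Start: joints at [-1.248, 0.22, 1.526, -0, 1.395, -0.126], TCP at [0.271, -0.563, 0.231] pointing down, gripper open.
Joint ranges: [-2.98, 2.98], [-0.91, 2.08], [0.09, 2.57], [-1.24, 4.39], [0.2, 2.65], [-2.68, 2.68]. Speed limits (rad/s): [2.57, 2.57, 3.01, 3.14, 3.14, 3.14].

### API

Orientations are given as [roll, pitch, yaw] about the fixed x, y, z axes, in that order (R = Rz(yaw) Ry(pitch) Rx(roll)).
In Python, from plant import r, cams gives the robot as it stands.
- The arm moves only by the tool servo_tool, never from a script. Its argument "commands" is a list of rows, each a list of 7 numbers: the closure, from 0 (fully open) to 1 (shut), then the shift along the tool's x, y, z in mm, then the turn, a rotation vector about the tool's x, y, z in rad. In form: [[grip, dx, dy, dz, rx, ry, rz], ...]. A call has 1 to 10 rows; each row shifts and turns the commanded pose from where the row before left it, along the tool's axes as they then stand; what a row does not reach is not made up. A row lasts 1/10 s, in which the tool goes at most 50 mm and 8.59 degrees, less where a joint would pass 70% of its speed; a pose out of reach is approached as far as the arm can. A call is refused whole if a number of a shift passes 50 or a number of a turn 0.15, either way. A call with a gripper value outside its range is refused whole. The fingers move at their own pace and stop on an object; the grip force is fixed at half the most. Time passes only in rows, so rows that do not move let the fingers close. It gives the time, the measured TCP pose, the force and the opening at its end, in the units of the state.
- r.get_obs(): the state, without advancing time (a new reading comes with each control period).
- cams.capture(name): name is "scene" or "top"; returns a dict with "frame" (400x640x3 uint8, blue, green, red), "fx", "fy", "cx", "cy" (pixels), "distortion" ([k1, k2, p1, p2, k3] as OpenCV has them; the pictures are not rectified), "R" (3x3) and "t" (3): a world point X has camera coordinates R X + t. Camera axes: x right, y down, z forward; pixel columns grow to the right and rows downward; lengths in m; the calibration is good to about 2 mm. A picture is of the moment at which its call begins. There is no depth.
- r.finish_job(): hands the job in, once; it reports no verdict.
The state is a dict: "t": time; "joint_positions": joint angles; "joint_vel": joint speeds; "joint_torque": joint torques, N m; "eef_pos": TCP position; "tool_rot": TCP orientation; "force": force on the tool from outside, world axes, zero at the start; "torque": the same for the moment, N m; "gripper_width": finger opening in m.
Only numpy, scipy, OpenCV 4.12 (cv2) and the standard library are available. Lean on these libraries where they do the work, as an engineer would, in place of code of your own. Each camera call takes 0.05 s, during which the arm holds its last target.

### The job

Of the turned metal parts waiting beside the bench caliper, take the stepped spindle (wide round foot, thinner stem on top) and stand it, foot down, on the caliper's bed between the two open jaws, and let go of it. Then slide the moving jaw (it carries an upright grey tab to hold or push) towards the fixed jaw until it presses on the spindle and the spindle's foot is held between both jaws. Leave the jaw closed on the upright spindle and let go.

Things in the scene. Friction and masses are not known exactly. Their poses are not given: they have to be found in the camera images.
- spindle_center (a point): Loose stepped spindle of turned bright metal, about 0.2 kg, upright on the bench: round foot 44 mm diameter, 30 mm high; on it a stem 24 mm diameter, 40 mm high. Point: on its axis half-way up, 35 mm above the underside; z up. Grip the stem, 54 mm above the underside. Same-metal bystanders: plain cylinder (36 mm diameter, 50 high), flat ring (52 mm diameter, 22 high).
- bed_spot (a point): Where to stand the spindle: point on top of the fixed caliper's bed, 12 mm above the bench, mid jaw width, 45 mm from the fixed jaw's face. y: along the slide to the fixed jaw (face at y = +45 mm); x: across, to the beam and carriage (x = 32 to 78 mm); z up. The jaws are flat plates from x = -28 mm to the beam, tops 28 mm above the bed; carriage top 30 mm above the bed.
- jaw (a joint): Travel of the moving jaw in m: 0 wide open, grows as it closes towards the fixed jaw. Gap between the flat jaw faces = 0.110 minus this value, so 0.066 when closed on the 44 mm foot. Starts between 0 and 0.02; slides against about 1.2 N of friction and stays where left. Pushing the spindle along the bed adds 1 to 3 N until it meets the fixed jaw.
- jaw_tab (a point): Upright grey tab on the moving jaw's carriage, to grip or push: 12 mm thick along the slide, 30 mm wide across, from 42 to 87 mm above the bench. Point: its middle, 66 mm above the bench, 40 mm behind the jaw's measuring face, 55 mm to +x of the jaws' middle. Axes as the bed point's; it moves along +y to close.
Not all that is in view belongs to the job. Leave any black, blue or red look-alike of the part that bears spindle_center alone.

How it is judged:
On the way, in this order (a step that is already met when the one before it is completed fails the run):
1. the stepped spindle stands foot down on the bed between the open jaws, let go (x of spindle_center in the frame of bed_spot between -0.028 and 0.028 m and z of spindle_center in the frame of bed_spot between 0.03 and 0.04 m and angle between spindle_center's own z axis and vertical below 0.15 rad and contact force between spindle and the fingers below 0.1 N and y of spindle_center in the frame of bed_spot between -0.043 and 0.026 m), for 0.2 s.
2. the moving jaw, slid home, presses on the spindle with more than 2 N (x of spindle_center in the frame of bed_spot between -0.028 and 0.028 m and z of spindle_center in the frame of bed_spot between 0.03 and 0.04 m and angle between spindle_center's own z axis and vertical below 0.15 rad and value of joint jaw between 0.063 and 0.069 m and contact force between jaw and spindle above 2 N).
At the end, for the whole second after the job is handed in: The spindle stands upright (within 8 degrees) on the caliper's bed, within 28 mm of the jaws' middle line, its foot between the fixed jaw and the moving jaw with less than 3 mm of play in all (jaw travel 63 to 69 mm), at rest and let go (x of spindle_center in the frame of bed_spot between -0.028 and 0.028 m and z of spindle_center in the frame of bed_spot between 0.03 and 0.04 m and angle between spindle_center's own z axis and vertical below 0.15 rad and contact force between spindle and the fingers below 0.1 N and value of joint jaw between 0.063 and 0.069 m and y of spindle_center in the frame of bed_spot between 0.018 and 0.028 m and linear speed of spindle below 0.02 m/s); the robot touches nothing.
It also fails if it takes over 48 s, if anything falls off the work surface, if the arm or the gripper's body presses on something with over 40 N, if the wrist force passes 120 N, or if a joint passes its speed limit or range.

## Working session

There is one attempt and no reset: what is moved stays moved. The work goes in short steps, Python scripts to look and compute and a tool call to move; the robot and the scene stay as the last step left them, time stands still between calls to the robot, and variables do not carry over. Pictures are saved under pics/ and viewed, and the job is handed in when it is done.

Besides the shell and the picture viewer there is one more tool, called after "Emit:" as name(argument=value, ...) on one line, values as JSON. servo_tool: Moves the arm, as the interface text tells. Its arguments: {"type":"object","properties":{"commands":{"type":"array","items":{"type":"array","items":{"type":"number"}}}},"required":["commands"]}

```bash
mkdir -p pics; ls; python3 - <<'E'
from plant import r,cams
import cv2,pickle
o=r.get_obs();print({k:o[k] for k in('t','eef_pos','tool_rot','gripper_width','force')})
for n in('scene','top'):
    c=cams.capture(n);cv2.imwrite(f'pics/{n}0.png',c['frame']);pickle.dump(c,open(f'{n}0.pkl','wb'))
    print(n,c['fx'],c['cx'],c['cy'],c['distortion'],c['R'],c['t'])
E
```

```text
pics
{'t': 0.0, 'eef_pos': array([ 0.27096603, -0.56252841,  0.23017626]), 'tool_rot': array([-3.14135360e+00,  1.96741078e-03, -1.12203125e+00]), 'gripper_width': 0.08562918772450621, 'force': array([-0.48917159,  1.15592187,  0.34394833])}
scene 508.937251975934 324.2069535658621 198.0561869544558 [-0.0348971  0.         0.         0.         0.       ] [[ 0.26382867  0.96456816  0.00164435]
 [ 0.61307174 -0.16637078 -0.77231069]
 [-0.74467273  0.20476581 -0.63524286]] [-0.19659478 -0.28030734  1.4686878 ]
top 506.44121777303553 315.4286592189579 192.84147962926298 [-0.03809142  0.          0.          0.          0.        ] [[ 0.12074816 -0.99267798  0.0032119 ]
 [-0.96706176 -0.11836137 -0.22534893]
 [ 0.22407908  0.02410437 -0.97427283]] [-0.02142457  0.58846211  0.8214147 ]
```

View pics/scene0.png

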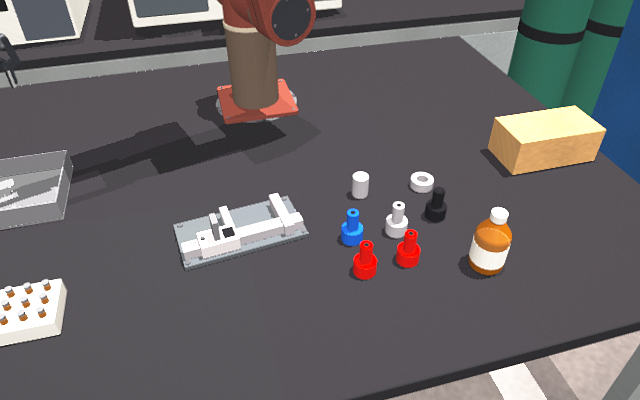

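View pics/top0.png

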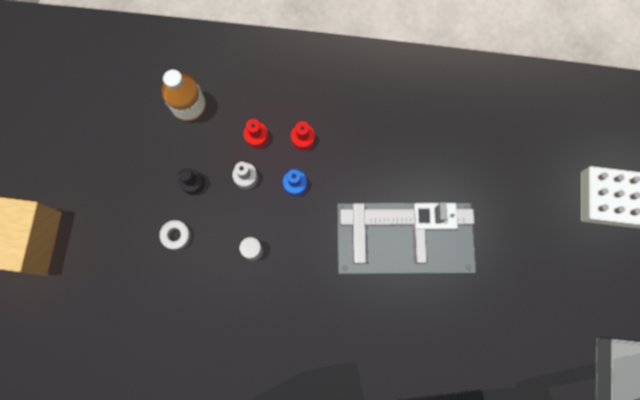

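Candidates (top-picture pixels): bright stepped spindle (245,175), plain cylinder (251,248), ring (174,234). The coloured look-alikes are red (255,132) and (302,135), blue (294,182) and black (190,181). I choose (245,175), and check it and the caliper in close crops.

```bash
python3 - <<'E'
import cv2,pickle,numpy as np
t=pickle.load(open('top0.pkl','rb'))['frame'];s=pickle.load(open('scene0.pkl','rb'))['frame']
f=lambda im,x,y,w,h,k:cv2.resize(im[y:y+h,x:x+w],None,fx=k,fy=k,interpolation=cv2.INTER_CUBIC)
cv2.imwrite('pics/c1.png',np.hstack([f(t,215,145,60,60,6.6667),f(s,367,192,60,60,6.6667)]))
cv2.imwrite('pics/c2.png',f(t,330,195,155,85,5))
E
```

```text
(no output)
```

View pics/c1.png

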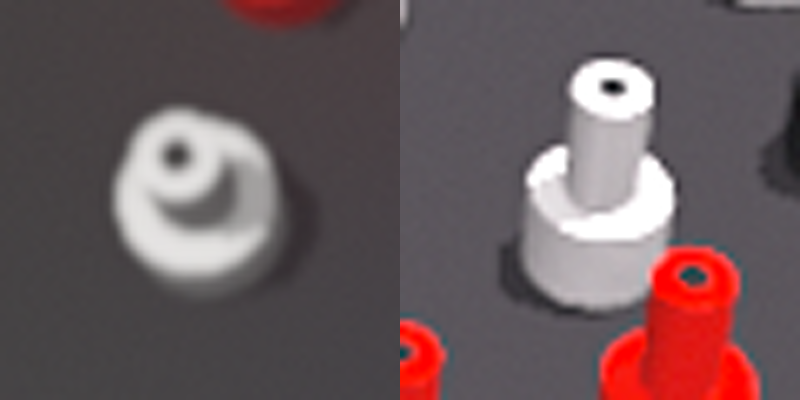

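View pics/c2.png

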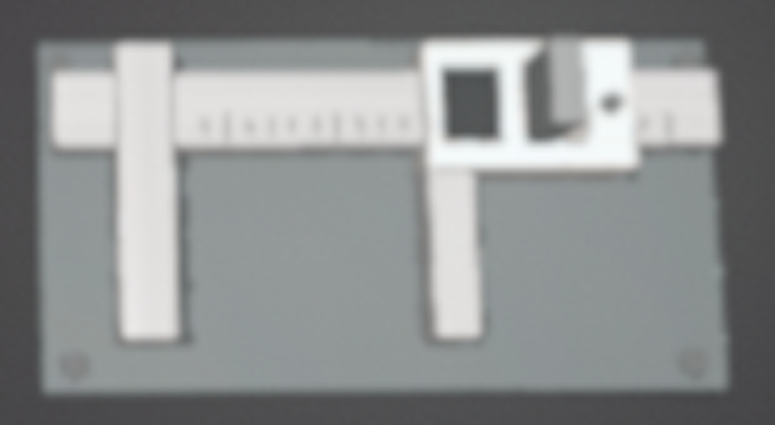

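```bash
cat > h.py <<'E'
import numpy as np,cv2,pickle
def ray(c,uv):
    K=np.array([[c['fx'],0,c['cx']],[0,c['fy'],c['cy']],[0,0,1]])
    n=cv2.undistortPoints(np.array([[uv]],float),K,np.array(c['distortion'],float))[0,0]
    d=c['R'].T@np.array([n[0],n[1],1]);o=-c['R'].T@c['t'];return o,d
def at(c,uv,z):
    o,d=ray(c,uv);return o+d*(z-o[2])/d[2]
def proj(c,X):
    K=np.array([[c['fx'],0,c['cx']],[0,c['fy'],c['cy']],[0,0,1]])
    return cv2.projectPoints(np.array([X],float),cv2.Rodrigues(c['R'])[0],c['t'],K,np.array(c['distortion'],float))[0][0,0]
def tri(rs):
    A=0;b=0
    for o,d in rs:
        d=d/np.linalg.norm(d);P=np.eye(3)-np.outer(d,d);A=A+P;b=b+P@o
    return np.linalg.solve(A,b)
E
python3 - <<'E'
from h import *
np.set_printoptions(precision=4,suppress=True)
T=pickle.load(open('top0.pkl','rb'));S=pickle.load(open('scene0.pkl','rb'))
cr=lambda x,y,x0,y0,k:((x+.5)/k-.5+x0,(y+.5)/k-.5+y0)
a=cr(177,155,215,145,6.6667);b=cr(213,87,367,192,6.6667)
print('spindle',at(T,a,.07),at(S,b,.07),tri([ray(T,a),ray(S,b)]))
c2=lambda x,y:cr(x,y,330,195,5)
for n,x,y,z in [('fix tip in',179,339,.04),('fix tip out',121,339,.04),('mov tip in',433,339,.04),('mov tip out',482,337,.04),('fix in near carriage',173,75,.04),('mov in near',428,170,.04),
 ('bed bl',43,392,.012),('bed br',728,390,.012),('bed tl',38,41,.012),('bed tr',704,41,.012),('carr bl',430,171,.042),('carr br',639,170,.042),('carr tl',421,39,.042),('tab tl',551,38,.087),('tab tr',583,38,.087),('tab bl',553,124,.087),('tab br',586,124,.087)]:
    print(n,at(T,c2(x,y),z))
E
```

```text
spindle [0.6152 0.186  0.07  ] [0.6172 0.1868 0.07  ] [0.6158 0.1868 0.0687]
fix tip in [ 0.4792 -0.0516  0.04  ]
fix tip out [ 0.4767 -0.0313  0.04  ]
mov tip in [ 0.4899 -0.1404  0.04  ]
mov tip out [ 0.4926 -0.1576  0.04  ]
fix in near carriage [ 0.5729 -0.0401  0.04  ]
mov in near [ 0.5496 -0.134   0.04  ]
bed bl [ 0.4572 -0.0073  0.012 ]
bed br [ 0.4874 -0.2538  0.012 ]
bed tl [0.5855 0.0089 0.012 ]
bed tr [ 0.6156 -0.2381  0.012 ]
carr bl [ 0.549  -0.1344  0.042 ]
carr br [ 0.5583 -0.2087  0.042 ]
carr tl [ 0.5965 -0.1274  0.042 ]
tab tl [ 0.5917 -0.1639  0.087 ]
tab tr [ 0.5931 -0.1748  0.087 ]
tab bl [ 0.5619 -0.1665  0.087 ]
tab br [ 0.5633 -0.1777  0.087 ]
```

Crop shows the bright two-step part: stem hole at top (241.5,168), scene (399,205). Triangulated z is 68.7 mm against 70 expected. Caliper yaw is about 7°, and the tab agrees with the fixed jaw within 1 mm. Next I rotate and move above.

Emit:
servo_tool(commands=[[0,0,0,0,0,0,-0.14],[0,0,0,0,0,0,-0.14],[0,0,0,0,0,0,-0.14],[0,0,0,0,0,0,-0.14],[0,0,0,0,0,0,-0.14],[0,0,0,0,0,0,-0.14],[0,0,0,0,0,0,-0.14],[0,0,0,0,0,0,-0.14],[0,0,0,0,0,0,-0.14],[0,0,0,0,0,0,-0.14]])

```text
t: 1.1
eef_pos: [0.2711, -0.5628, 0.2306]
tool_rot: [-3.14, 0.0, 0.284]
force: [0.5, 0.0, -0.5]
gripper_width: 0.0852
```

Emit:
servo_tool(commands=[[0,0,0,0,0,0,-0.14],[0,0,0,0,0,0,-0.14],[0,0,0,0,0,0,-0.14],[0,0,0,0,0,0,-0.087],[0,0,0,0,0,0,0]])

```text
t: 1.6
eef_pos: [0.2711, -0.5628, 0.2307]
tool_rot: [-3.141, -0.0, 0.786]
force: [0.1, -0.4, 0.4]
gripper_width: 0.0852
```

```bash
cat >> h.py <<'E'
from scipy.spatial.transform import Rotation as Ro
def tool(target,o):
    R=Ro.from_euler('xyz',o['tool_rot']).as_matrix()
    return R.T@(np.array(target)-o['eef_pos'])*1000
def cal(x,y,z,B=(0.5125,-0.0929),a=0.122):
    return np.array([B[0]+np.cos(a)*x-np.sin(a)*y,B[1]+np.sin(a)*x+np.cos(a)*y,z])
E
python3 - <<'E'
from h import *
from plant import r
np.set_printoptions(precision=4,suppress=True)
o=r.get_obs();print(o['t'],o['eef_pos'],o['tool_rot'],o['joint_positions'],tool([.6158,.1866,.18],o))
E
```

```text
1.6 [ 0.2711 -0.5628  0.2307] [-3.1406 -0.0005  0.7857] [-1.2481  0.2209  1.5271 -0.      1.3947 -2.0338] [ 773.7246 -285.8572   51.3236]
```

Emit:
servo_tool(commands=[[0,15,-5,0,0,0,0],[0,30,-11,0,0,0,0],[0,43,-16,0,0,0,0],[0,43,-16,0,0,0,0],[0,43,-16,0,0,0,0],[0,43,-16,0,0,0,0],[0,43,-16,0,0,0,0],[0,43,-16,0,0,0,0],[0,43,-16,0,0,0,0],[0,43,-16,0,0,0,0]])

```text
t: 2.6
eef_pos: [0.4447, -0.1835, 0.2313]
tool_rot: [3.141, -0.0, 0.783]
force: [0.5, -0.5, 0.7]
gripper_width: 0.0852
```

Emit:
servo_tool(commands=[[0,43,-16,5,0,0,0],[0,43,-16,5,0,0,0],[0,43,-16,5,0,0,0],[0,43,-16,5,0,0,0],[0,43,-16,5,0,0,0],[0,43,-16,5,0,0,0],[0,43,-16,5,0,0,0],[0,30,-11,0,0,0,0],[0,15,-5,0,0,0,0],[0,0,0,0,0,0,0]])

```text
t: 3.6
eef_pos: [0.5985, 0.1508, 0.1961]
tool_rot: [-3.141, 0.0, 0.787]
force: [1.0, -1.1, 0.0]
gripper_width: 0.0856
```

```bash
python3 - <<'E'
from h import *
from plant import r
np.set_printoptions(precision=4,suppress=True)
o=r.get_obs();print(o['t'],o['eef_pos'],o['tool_rot'],o['joint_positions'],tool([.6158,.1866,.035],o))
E
```

```text
3.6 [0.5985 0.1508 0.1961] [-3.1412  0.0002  0.7866] [ 0.1191  0.2283  1.5844  0.0002  1.3293 -0.6676] [ 37.5315 -12.9753 161.0694]
```

Emit:
servo_tool(commands=[[0,19,-7,0,0,0,0],[0,18.5,-6,10,0,0,0],[0,0,0,25,0,0,0],[0,0,0,25,0,0,0],[0,0,0,0,0,0,0],[0,0,0,0,0,0,0]])

```text
t: 4.2
eef_pos: [0.6156, 0.1833, 0.1364]
tool_rot: [-3.141, 0.001, 0.783]
force: [-0.2, -0.5, 0.6]
gripper_width: 0.0856
```

```bash
python3 - <<'E'
from h import *
from plant import r,cams
np.set_printoptions(precision=4,suppress=True)
T=cams.capture('top');S=cams.capture('scene')
f=lambda im,x,y,w,h,k:cv2.resize(im[y:y+h,x:x+w],None,fx=k,fy=k,interpolation=cv2.INTER_CUBIC)
cv2.imwrite('pics/c3.png',np.hstack([f(T['frame'],185,110,120,120,3.3333),f(S['frame'],337,152,120,120,3.3333)]))
o=r.get_obs();print(o['t'],o['eef_pos'],o['tool_rot'],tool([.6158,.1866,.035],o))
E
```

```text
4.3 [0.6172 0.1839 0.1384] [ 3.1399 -0.0021  0.7838] [  0.7408  -3.0474 103.3948]
```

View pics/c3.png

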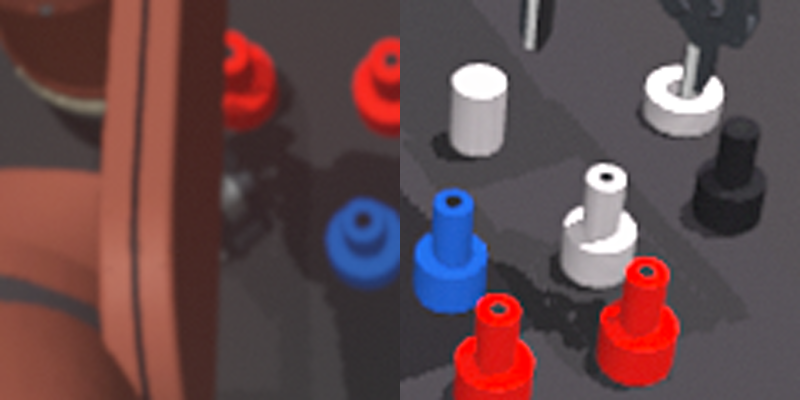

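The view shows the fingers above the silver spindle with the look-alikes clear on both sides. I descend.

Emit:
servo_tool(commands=[[0,0,-1,25,0,0,0],[0,0,0,15,0,0,0],[0,0,0,0,0,0,0],[0,0,0,0,0,0,0]])

```text
t: 4.7
eef_pos: [0.6155, 0.1851, 0.0966]
tool_rot: [-3.141, 0.0, 0.785]
force: [0.3, 0.8, -0.6]
gripper_width: 0.0854
```

Emit:
servo_tool(commands=[[0,0,0,0,0,0,0]])

```text
t: 4.8
eef_pos: [0.6163, 0.1853, 0.0976]
tool_rot: [3.141, -0.001, 0.785]
force: [0.6, -0.1, 0.2]
gripper_width: 0.0855
```

Emit:
servo_tool(commands=[[0,0,0,0,0,0,0]])

```text
t: 4.9
eef_pos: [0.6163, 0.1854, 0.0976]
tool_rot: [3.14, -0.002, 0.785]
force: [-0.5, -0.3, 0.1]
gripper_width: 0.0852
```

```bash
python3 - <<'E'
from h import *
from plant import r,cams
np.set_printoptions(precision=4,suppress=True)
S=cams.capture('scene')
f=lambda im,x,y,w,h,k:cv2.resize(im[y:y+h,x:x+w],None,fx=k,fy=k,interpolation=cv2.INTER_CUBIC)
cv2.imwrite('pics/c4.png',f(S['frame'],337,132,120,120,5))
o=r.get_obs();print(o['t'],o['eef_pos'],o['tool_rot'],tool([.6158,.1866,.035],o))
E
```

```text
4.95 [0.6162 0.1854 0.0974] [ 3.1406 -0.0014  0.7851] [ 0.517  -1.1903 62.4099]
```

View pics/c4.png

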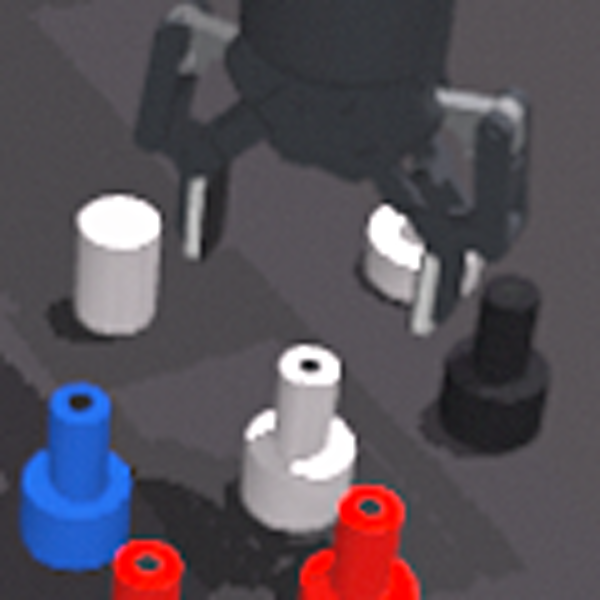

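Emit:
servo_tool(commands=[[0,0.5,-1,20,0,0,0],[0,0,0,20,0,0,0],[0,0,0,15,0,0,0],[0,0,0,7,0,0,0],[0,0,0,0,0,0,0],[0,0,0,0,0,0,0]])

```text
t: 5.55
eef_pos: [0.6156, 0.1864, 0.0349]
tool_rot: [3.141, -0.001, 0.785]
force: [0.5, -0.3, 0.5]
gripper_width: 0.0852
```

Emit:
servo_tool(commands=[[1,0,0,0,0,0,0],[1,0,0,0,0,0,0],[1,0,0,0,0,0,0],[1,0,0,0,0,0,0],[1,0,0,0,0,0,0],[1,0,0,0,0,0,0],[1,0,0,0,0,0,0],[1,0,0,0,0,0,0]])

```text
t: 6.35
eef_pos: [0.6155, 0.1864, 0.0348]
tool_rot: [3.141, -0.001, 0.785]
force: [-0.8, 1.0, 4.4]
gripper_width: 0.0227
```

Emit:
servo_tool(commands=[[1,0,0,0,0,0,0],[1,0,0,0,0,0,0]])

```text
t: 6.55
eef_pos: [0.6155, 0.1864, 0.0348]
tool_rot: [3.141, -0.001, 0.785]
force: [-0.8, -0.2, 5.6]
gripper_width: 0.0229
```

Emit:
servo_tool(commands=[[1,0,0,-10,0,0,0],[1,0,0,-25,0,0,0],[1,0,0,-40,0,0,0],[1,0,0,-40,0,0,0],[1,0,0,-15,0,0,0],[1,0,0,0,0,0,0],[1,0,0,0,0,0,0]])

```text
t: 7.25
eef_pos: [0.614, 0.186, 0.1622]
tool_rot: [-3.14, 0.002, 0.785]
force: [-0.5, -0.6, -3.1]
gripper_width: 0.0224
```

```bash
python3 - <<'E'
from h import *
from plant import r,cams
np.set_printoptions(precision=4,suppress=True)
S=cams.capture('scene')
f=lambda im,x,y,w,h,k:cv2.resize(im[y:y+h,x:x+w],None,fx=k,fy=k,interpolation=cv2.INTER_CUBIC)
cv2.imwrite('pics/c5.png',f(S['frame'],337,82,120,120,5))
o=r.get_obs();print(o['t'],o['eef_pos'],o['tool_rot'],o['gripper_width'],o['force'],tool(cal(0,0,.10),o))
E
```

```text
7.3 [0.6134 0.186  0.1612] [-3.1389  0.0038  0.785 ] 0.022479492061594143 [-0.6739 -0.698  -2.517 ] [-268.2279  126.149    61.9018]
```

View pics/c5.png

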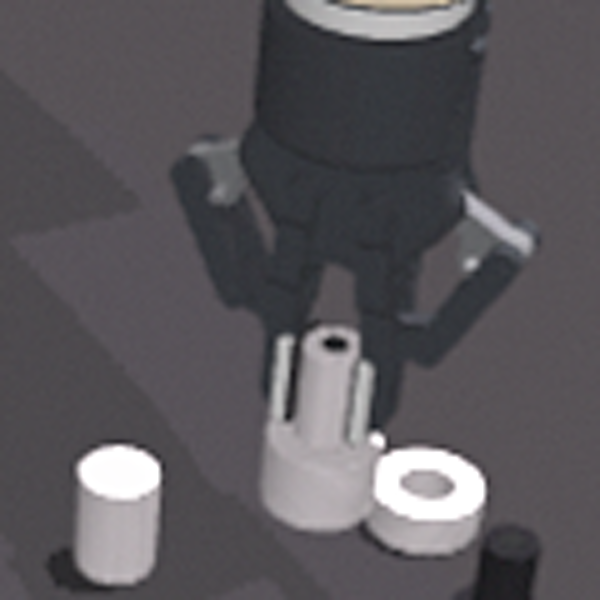

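The spindle is held upright by its stem. I carry it over the bed.

Emit:
servo_tool(commands=[[1,-15,7,0,0,0,0],[1,-28,13,0,0,0,0],[1,-38,18,0,0,0,0],[1,-38,18,0,0,0,0],[1,-38,18,0,0,0,0],[1,-38,18,0,0,0,0],[1,-35,16,0,0,0,0],[1,-24,12,0,0,0,0],[1,-14,6,0,0,0,0],[1,0,0,0,0,0,0]])

```text
t: 8.3
eef_pos: [0.513, -0.0938, 0.1629]
tool_rot: [-3.14, 0.001, 0.782]
force: [-0.8, 1.3, -2.7]
gripper_width: 0.0225
```

Emit:
servo_tool(commands=[[1,0,0,30,0,0,0],[1,0,0,30,0,0,0],[1,0,0,0,0,0,0],[1,0,0,0,0,0,0],[1,0,0,0,0,0,0]])

```text
t: 8.8
eef_pos: [0.5158, -0.0921, 0.1058]
tool_rot: [3.14, -0.001, 0.786]
force: [0.2, 0.4, -1.8]
gripper_width: 0.0225
```

```bash
python3 - <<'E'
from h import *
from plant import r,cams
np.set_printoptions(precision=4,suppress=True)
S=cams.capture('scene');T=cams.capture('top')
f=lambda im,x,y,w,h,k:cv2.resize(im[y:y+h,x:x+w],None,fx=k,fy=k,interpolation=cv2.INTER_CUBIC)
cv2.imwrite('pics/c6.png',np.hstack([f(S['frame'],170,130,150,150,2.667),f(T['frame'],330,160,150,150,2.667)]))
o=r.get_obs();print(o['t'],o['eef_pos'],o['tool_rot'],o['gripper_width'],o['force'],tool(cal(0,0,.048),o))
E
```

```text
8.9 [ 0.516  -0.0924  0.1061] [ 3.1389 -0.0014  0.7855] 0.022441899970027632 [-0.184  -0.6797 -1.9098] [-2.9494 -2.2579 58.1145]
```

View pics/c6.png

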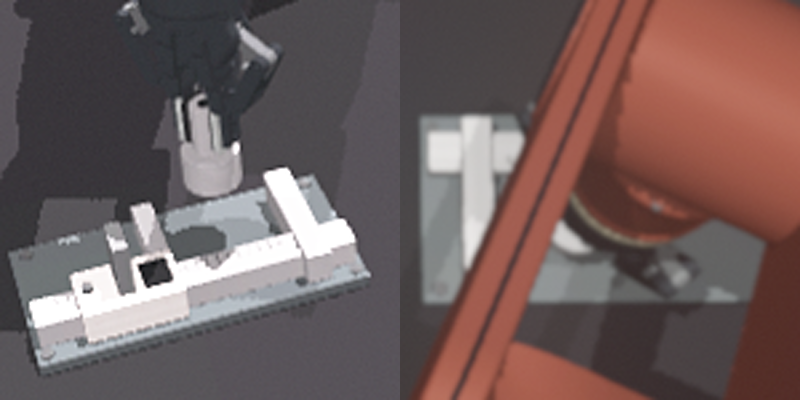

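Spindle foot hangs over the gap, with both jaws visible to either side. I lower it.

Emit:
servo_tool(commands=[[1,-3,-2,15,0,0,0],[1,0,0,15,0,0,0],[1,0,0,15,0,0,0],[1,0,0,8,0,0,0],[1,0,0,0,0,0,0],[1,0,0,0,0,0,0]])

```text
t: 9.5
eef_pos: [0.5117, -0.0931, 0.0521]
tool_rot: [3.141, -0.001, 0.785]
force: [0.6, 0.6, -1.9]
gripper_width: 0.0225
```

Emit:
servo_tool(commands=[[1,0,0,2,0,0,0],[1,0,0,0,0,0,0],[1,0,0,0,0,0,0]])

```text
t: 9.8
eef_pos: [0.5114, -0.093, 0.0497]
tool_rot: [3.141, -0.0, 0.785]
force: [-0.5, 0.4, -2.5]
gripper_width: 0.0226
```

```bash
python3 - <<'E'
from h import *
from plant import r,cams
np.set_printoptions(precision=4,suppress=True)
S=cams.capture('scene')
f=lambda im,x,y,w,h,k:cv2.resize(im[y:y+h,x:x+w],None,fx=k,fy=k,interpolation=cv2.INTER_CUBIC)
cv2.imwrite('pics/c7.png',f(S['frame'],170,150,150,120,4))
o=r.get_obs();print(o['t'],o['eef_pos'],o['tool_rot'],o['gripper_width'],o['force'],tool(cal(0,0,.0468),o))
E
```

```text
9.85 [ 0.5113 -0.093   0.0496] [ 3.1412 -0.0002  0.785 ] 0.022741297527055084 [ 0.2576 -0.3944 -2.2166] [0.9625 0.7913 2.8245]
```

View pics/c7.png

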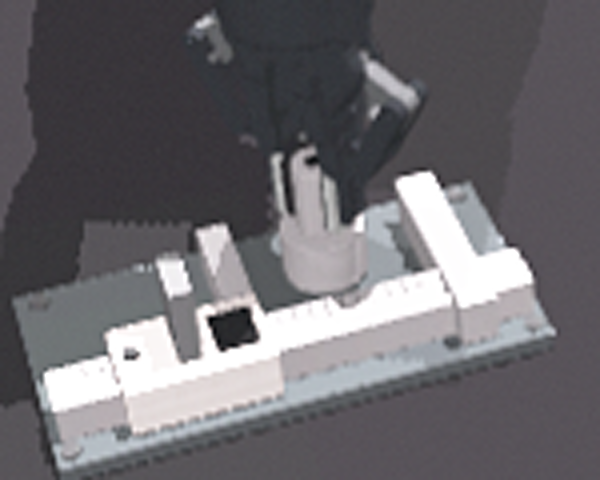

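Foot is inside the gap with free space to both jaws, still about 2–3 mm up. I lower in 1 mm steps, watching the force.

Emit:
servo_tool(commands=[[1,0.5,0.5,1,0,0,0],[1,0,0,1,0,0,0],[1,0,0,0,0,0,0],[1,0,0,0,0,0,0]])

```text
t: 10.25
eef_pos: [0.5117, -0.0929, 0.0472]
tool_rot: [-3.141, 0.0, 0.785]
force: [0.3, 0.3, -2.1]
gripper_width: 0.0226
```

Emit:
servo_tool(commands=[[1,0,0,0.5,0,0,0],[1,0,0,0,0,0,0],[1,0,0,0,0,0,0]])

```text
t: 10.55
eef_pos: [0.5118, -0.093, 0.0468]
tool_rot: [3.141, -0.0, 0.785]
force: [-0.2, -0.2, -1.3]
gripper_width: 0.0225
```

Emit:
servo_tool(commands=[[1,0,0,0.5,0,0,0],[1,0,0,0,0,0,0],[1,0,0,0,0,0,0]])

```text
t: 10.85
eef_pos: [0.512, -0.093, 0.0468]
tool_rot: [3.141, -0.0, 0.785]
force: [-2.4, 0.7, 5.1]
gripper_width: 0.0225
```

Contact at the expected height (TCP 46.8 mm). I release.

Emit:
servo_tool(commands=[[0,0,0,0,0,0,0],[0,0,0,0,0,0,0],[0,0,0,0,0,0,0],[0,0,0,0,0,0,0],[0,0,0,0,0,0,0],[0,0,0,0,0,0,0],[0,0,0,0,0,0,0],[0,0,0,0,0,0,0]])

```text
t: 11.65
eef_pos: [0.5118, -0.093, 0.0463]
tool_rot: [3.142, 0.0, 0.785]
force: [0.1, 0.3, -0.3]
gripper_width: 0.0852
```

Emit:
servo_tool(commands=[[0,0,0,-15,0,0,0],[0,0,0,-35,0,0,0],[0,0,0,-45,0,0,0],[0,0,0,-25,0,0,0],[0,0,0,0,0,0,0],[0,0,0,0,0,0,0]])

```text
t: 12.25
eef_pos: [0.5123, -0.0931, 0.1677]
tool_rot: [3.139, -0.001, 0.785]
force: [-0.2, -0.7, 0.2]
gripper_width: 0.0853
```

```bash
python3 - <<'E'
from h import *
from plant import r,cams
np.set_printoptions(precision=4,suppress=True)
S=cams.capture('scene');pickle.dump(S,open('scene1.pkl','wb'))
f=lambda im,x,y,w,h,k:cv2.resize(im[y:y+h,x:x+w],None,fx=k,fy=k,interpolation=cv2.INTER_CUBIC)
cv2.imwrite('pics/c8.png',f(S['frame'],170,150,150,120,5))
o=r.get_obs();print(o['t'],o['eef_pos'],o['tool_rot'],o['gripper_width'],o['force'],tool(cal(0,0,.0468),o))
E
```

```text
12.3 [ 0.5114 -0.0928  0.1662] [-3.1413  0.0001  0.7849] 0.08532243713972523 [-0.2231 -0.0483 -0.2368] [  0.7685   0.8609 119.416 ]
```

View pics/c8.png

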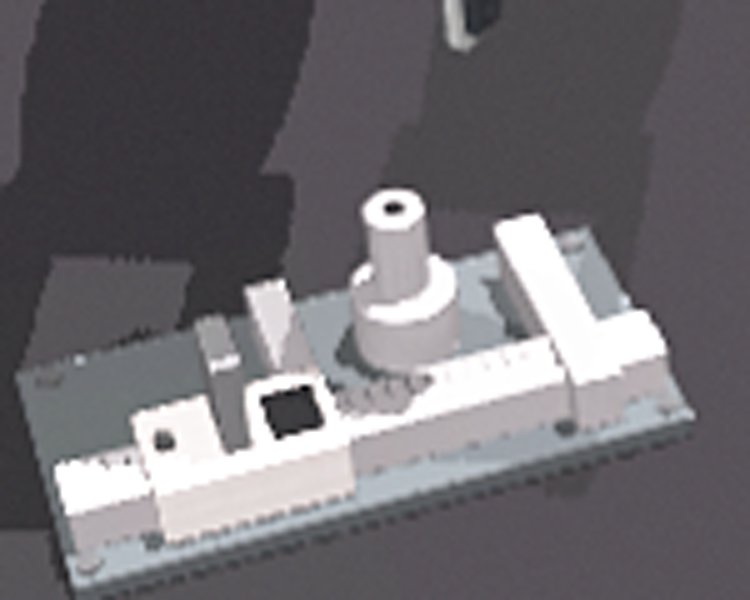

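Emit:
servo_tool(commands=[[1,0,0,0,0,0,0.133],[1,0,0,0,0,0,0.133],[1,0,0,0,0,0,0.133],[1,0,0,0,0,0,0.133],[1,0,0,0,0,0,0.131],[1,0,0,0,0,0,0],[1,0,0,0,0,0,0]])

```text
t: 13.0
eef_pos: [0.5109, -0.0927, 0.165]
tool_rot: [-3.14, 0.002, 0.125]
force: [-0.2, 0.4, 0.9]
gripper_width: -0.0002
```

```bash
python3 - <<'E'
from h import *
from plant import r
np.set_printoptions(precision=4,suppress=True)
S=pickle.load(open('scene1.pkl','rb'))
p=at(S,((395.5)/5-.5+170,208.5/5-.5+150),.082);R=np.array([[np.cos(.122),-np.sin(.122)],[np.sin(.122),np.cos(.122)]])
print('spindle',p,'local',R.T@(p[:2]-[.5125,-.0929]))
# tab top middle in scene: crop ~ (224,360)?
o=r.get_obs();print(o['t'],o['eef_pos'],o['tool_rot'],o['gripper_width'],tool(cal(.055,-.127,.055),o))
E
```

```text
spindle [ 0.5129 -0.0931  0.082 ] local [ 0.0004 -0.0003]
13.0 [ 0.5109 -0.0927  0.165 ] [-3.1405  0.0023  0.1255] -0.00019395492308998545 [ 56.3727 127.7263 109.7121]
```

The spindle stands upright 0.5 mm from the spot. Next I move behind the tab at height, then go down.

Emit:
servo_tool(commands=[[1,8,18,0,0,0,0],[1,16,36,0,0,0,0],[1,16,38,0,0,0,0],[1,11,26,0,0,0,0],[1,5,10,0,0,0,0],[1,0,0,0,0,0,0],[1,0,0,0,0,0,0]])

```text
t: 13.7
eef_pos: [0.5822, -0.2121, 0.1656]
tool_rot: [-3.14, 0.001, 0.123]
force: [0.2, -0.5, -0.5]
gripper_width: -0.0
```

Emit:
servo_tool(commands=[[1,0,0,20,0,0,0],[1,0,0,25,0,0,0],[1,0,0,15,0,0,0],[1,0,0,0,0,0,0],[1,0,0,0,0,0,0]])

```text
t: 14.2
eef_pos: [0.5828, -0.2125, 0.1066]
tool_rot: [-3.141, 0.0, 0.123]
force: [-0.5, -0.4, 0.0]
gripper_width: 0.0002
```

```bash
python3 - <<'E'
from h import *
from plant import r,cams
np.set_printoptions(precision=4,suppress=True)
S=cams.capture('scene')
f=lambda im,x,y,w,h,k:cv2.resize(im[y:y+h,x:x+w],None,fx=k,fy=k,interpolation=cv2.INTER_CUBIC)
cv2.imwrite('pics/c9.png',f(S['frame'],150,150,150,120,5))
o=r.get_obs();print(o['t'],o['eef_pos'],o['tool_rot'],o['gripper_width'],o['force'],tool(cal(.055,-.127,.055),o))
E
```

```text
14.25 [ 0.5835 -0.213   0.1074] [ 3.1409 -0.0011  0.1227] 0.00010451000348518323 [-0.0163 -0.7595  0.3866] [-0.8726 -0.9281 52.4303]
```

View pics/c9.png

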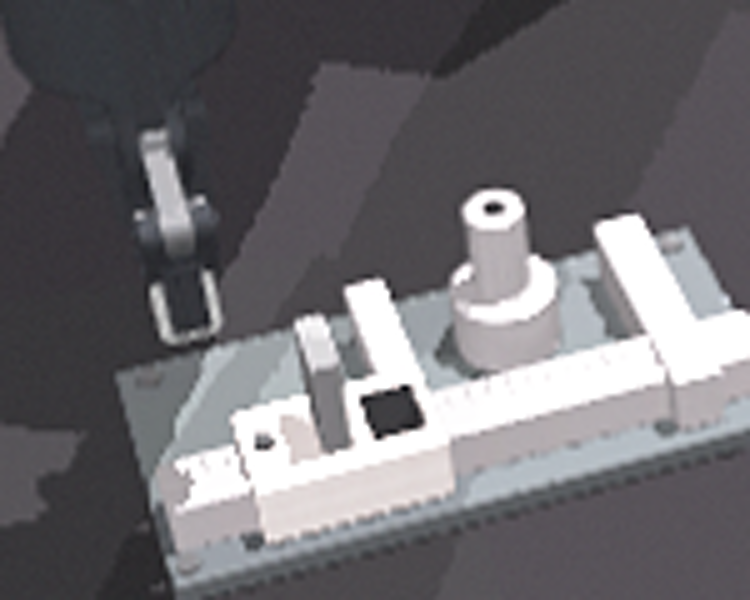

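Fingers are shut, clear behind the tab (tab at crop (318,330)), and the spindle is standing. I go down.

Emit:
servo_tool(commands=[[1,0,0,15,0,0,0],[1,0,0,20,0,0,0],[1,0,0,15,0,0,0],[1,0,0,0,0,0,0],[1,0,0,0,0,0,0]])

```text
t: 14.75
eef_pos: [0.5827, -0.2131, 0.0559]
tool_rot: [-3.141, 0.001, 0.122]
force: [0.9, 0.3, 0.5]
gripper_width: 0.0001
```

Emit:
servo_tool(commands=[[1,0,-5,0,0,0,0],[1,0,-5,0,0,0,0],[1,0,-5,0,0,0,0],[1,0,-3,0,0,0,0],[1,0,-2,0,0,0,0],[1,0,-2,0,0,0,0]])

```text
t: 15.35
eef_pos: [0.5803, -0.1911, 0.0565]
tool_rot: [3.141, -0.0, 0.122]
force: [0.2, 0.7, -0.4]
gripper_width: -0.0002
```

Emit:
servo_tool(commands=[[1,0,-2,0,0,0,0],[1,0,-2,0,0,0,0],[1,0,-2,0,0,0,0],[1,0,-2,0,0,0,0]])

```text
t: 15.75
eef_pos: [0.5793, -0.1836, 0.0563]
tool_rot: [3.141, -0.0, 0.122]
force: [-0.3, -1.1, -0.4]
gripper_width: -0.0002
```

Emit:
servo_tool(commands=[[1,0,-2,0,0,0,0],[1,0,-2,0,0,0,0],[1,0,-2,0,0,0,0],[1,0,-2,0,0,0,0],[1,0,-2,0,0,0,0],[1,0,-2,0,0,0,0]])

```text
t: 16.35
eef_pos: [0.5778, -0.1713, 0.0563]
tool_rot: [-3.142, 0.0, 0.122]
force: [-0.6, -1.2, -0.9]
gripper_width: 0.0
```

```bash
python3 - <<'E'
from h import *
from plant import r,cams
np.set_printoptions(precision=4,suppress=True)
S=cams.capture('scene')
f=lambda im,x,y,w,h,k:cv2.resize(im[y:y+h,x:x+w],None,fx=k,fy=k,interpolation=cv2.INTER_CUBIC)
cv2.imwrite('pics/c10.png',f(S['frame'],150,150,150,120,5))
o=r.get_obs();print(o['t'],o['eef_pos'],o['tool_rot'],o['force'],tool(cal(.055,-.056,.056),o))
E
```

```text
16.4 [ 0.5777 -0.171   0.0563] [-3.1413  0.0002  0.1222] [-0.8176 -0.8604  0.0165] [ -0.2327 -29.4602   0.2808]
```

View pics/c10.png

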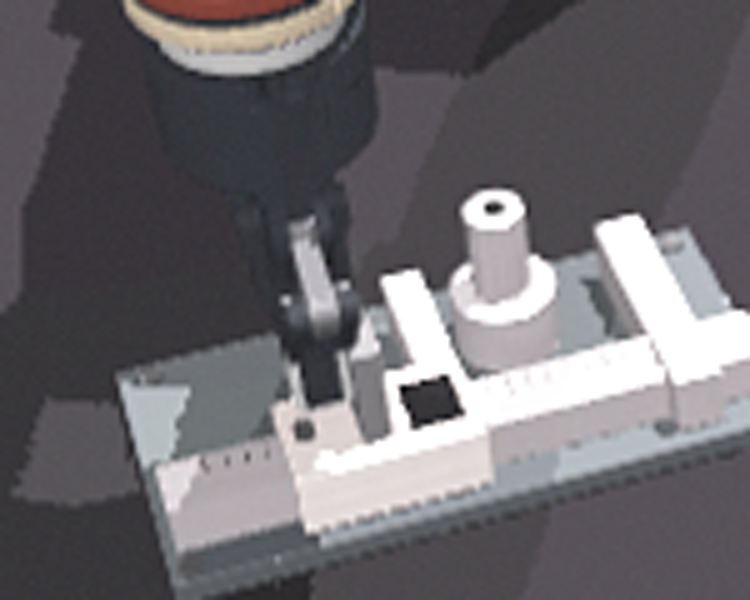

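The jaw is sliding with about 1.2 N and the spindle is undisturbed. I continue gently.

Emit:
servo_tool(commands=[[1,0,-1.5,0,0,0,0],[1,0,-1.5,0,0,0,0],[1,0,-1.5,0,0,0,0],[1,0,-1.5,0,0,0,0],[1,0,-1.5,0,0,0,0],[1,0,-1.5,0,0,0,0],[1,0,-1.5,0,0,0,0],[1,0,-1.5,0,0,0,0]])

```text
t: 17.2
eef_pos: [0.5763, -0.1596, 0.0563]
tool_rot: [3.141, 0.0, 0.122]
force: [-0.8, -3.5, -1.1]
gripper_width: 0.0001
```

Emit:
servo_tool(commands=[[1,0,-1.5,0,0,0,0],[1,0,-1.5,0,0,0,0],[1,0,-1.5,0,0,0,0],[1,0,-1.5,0,0,0,0],[1,0,-1.5,0,0,0,0]])

```text
t: 17.7
eef_pos: [0.5754, -0.152, 0.0563]
tool_rot: [3.142, 0.0, 0.122]
force: [-1.5, -3.2, -0.4]
gripper_width: 0.0004
```

```bash
python3 - <<'E'
from h import *
from plant import r,cams
np.set_printoptions(precision=4,suppress=True)
S=cams.capture('scene')
f=lambda im,x,y,w,h,k:cv2.resize(im[y:y+h,x:x+w],None,fx=k,fy=k,interpolation=cv2.INTER_CUBIC)
cv2.imwrite('pics/c11.png',f(S['frame'],150,150,150,120,5))
o=r.get_obs();print(o['t'],o['eef_pos'],o['tool_rot'],o['force'],tool(cal(.055,-.056,.056),o))
E
```

```text
17.75 [ 0.5754 -0.1518  0.0563] [-3.1414  0.0001  0.1221] [-0.4619 -1.2368 -0.4621] [ -0.2314 -10.1084   0.3094]
```

View pics/c11.png

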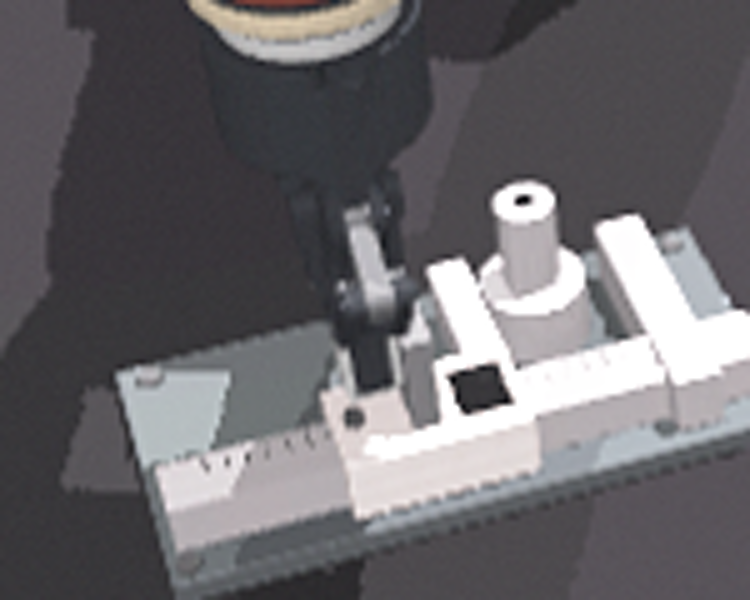

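The spindle slides along upright. About 10 mm or more remains, so I use 1 mm steps and watch the force.

Emit:
servo_tool(commands=[[1,0,-1,0,0,0,0],[1,0,-1,0,0,0,0],[1,0,-1,0,0,0,0],[1,0,-1,0,0,0,0],[1,0,-1,0,0,0,0],[1,0,-1,0,0,0,0],[1,0,-1,0,0,0,0]])

```text
t: 18.45
eef_pos: [0.5746, -0.1451, 0.0563]
tool_rot: [-3.142, 0.0, 0.122]
force: [-0.7, -2.6, -0.2]
gripper_width: 0.0001
```

Emit:
servo_tool(commands=[[1,0,-1,0,0,0,0],[1,0,-1,0,0,0,0]])

```text
t: 18.65
eef_pos: [0.5743, -0.1432, 0.0563]
tool_rot: [-3.142, 0.0, 0.122]
force: [-1.8, -2.2, 0.4]
gripper_width: -0.0001
```

Emit:
servo_tool(commands=[[1,0,-1,0,0,0,0],[1,0,0,0,0,0,0]])

```text
t: 18.85
eef_pos: [0.5742, -0.142, 0.0563]
tool_rot: [-3.141, -0.0, 0.122]
force: [-1.6, -1.3, 0.4]
gripper_width: -0.0
```

Emit:
servo_tool(commands=[[1,0,-1,0,0,0,0],[1,0,-0.5,0,0,0,0]])

```text
t: 19.05
eef_pos: [0.5741, -0.1407, 0.0563]
tool_rot: [3.142, -0.0, 0.122]
force: [-1.0, -2.7, 0.3]
gripper_width: -0.0003
```

Emit:
servo_tool(commands=[[1,0,-0.5,0,0,0,0],[1,0,-0.5,0,0,0,0]])

```text
t: 19.25
eef_pos: [0.574, -0.1399, 0.0563]
tool_rot: [3.141, -0.0, 0.122]
force: [-0.9, -4.5, -0.2]
gripper_width: -0.0001
```

Emit:
servo_tool(commands=[[1,0,-0.5,0,0,0,0],[1,0,-0.5,0,0,0,0]])

```text
t: 19.45
eef_pos: [0.574, -0.1399, 0.0563]
tool_rot: [3.14, -0.0, 0.122]
force: [-0.8, -8.0, -2.6]
gripper_width: 0.0002
```

```bash
python3 - <<'E'
from h import *
from plant import r,cams
np.set_printoptions(precision=4,suppress=True)
S=cams.capture('scene')
f=lambda im,x,y,w,h,k:cv2.resize(im[y:y+h,x:x+w],None,fx=k,fy=k,interpolation=cv2.INTER_CUBIC)
cv2.imwrite('pics/c12.png',f(S['frame'],180,160,120,96,6))
o=r.get_obs();print(o['t'],o['eef_pos'],o['tool_rot'],o['force'],tool(cal(.055,-.056,.056),o))
E
```

```text
19.5 [ 0.574  -0.1398  0.0563] [ 3.1397 -0.0004  0.122 ] [-0.1319 -6.9196 -1.4637] [-0.3075  1.9182  0.3362]
```

View pics/c12.png

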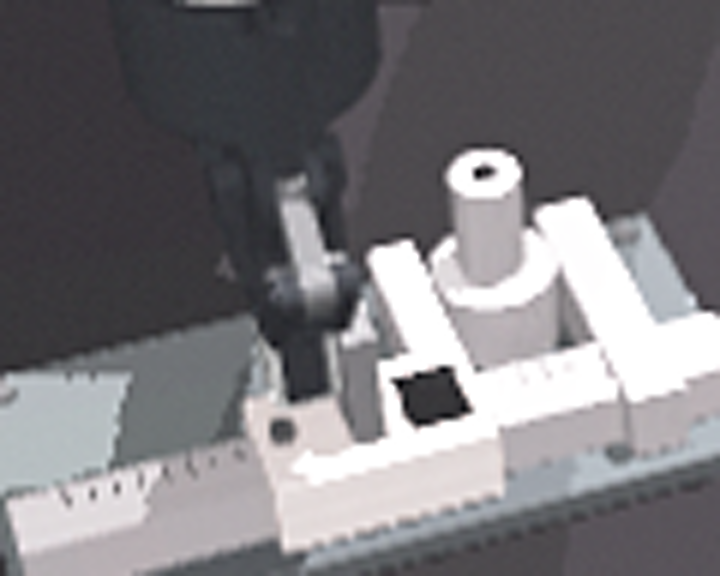

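It has stalled at the expected place with 7–8 N, and the foot sits between both jaws. I press slightly firmer, then back off.

Emit:
servo_tool(commands=[[1,0,-0.5,0,0,0,0],[1,0,-0.5,0,0,0,0],[1,0,0,0,0,0,0],[1,0,0,0,0,0,0]])

```text
t: 19.9
eef_pos: [0.574, -0.1398, 0.0564]
tool_rot: [3.138, -0.001, 0.122]
force: [0.6, -10.3, -2.2]
gripper_width: 0.0001
```

Emit:
servo_tool(commands=[[1,0,2,0,0,0,0],[1,0,3,0,0,0,0],[1,0,8,0,0,0,0],[1,0,12,0,0,0,0],[1,0,10,0,0,0,0],[1,0,0,0,0,0,0]])

```text
t: 20.5
eef_pos: [0.5783, -0.1743, 0.0565]
tool_rot: [3.141, -0.001, 0.12]
force: [0.1, 0.1, 0.2]
gripper_width: -0.0003
```

Emit:
servo_tool(commands=[[1,0,0,-20,0,0,0],[1,0,0,-40,0,0,0],[1,0,15,-40,0,0,0],[1,0,40,-20,0,0,0],[1,0,40,0,0,0,0],[1,0,20,0,0,0,0],[1,0,0,0,0,0,0],[1,0,0,0,0,0,0]])

```text
t: 21.3
eef_pos: [0.5915, -0.2865, 0.1757]
tool_rot: [-3.14, 0.001, 0.121]
force: [0.8, 0.3, 0.2]
gripper_width: -0.0002
```

```bash
python3 - <<'E'
from h import *
from plant import r,cams
np.set_printoptions(precision=4,suppress=True)
S=cams.capture('scene');T=cams.capture('top')
pickle.dump((S,T),open('end.pkl','wb'))
f=lambda im,x,y,w,h,k:cv2.resize(im[y:y+h,x:x+w],None,fx=k,fy=k,interpolation=cv2.INTER_CUBIC)
cv2.imwrite('pics/c13.png',f(S['frame'],180,160,120,96,6))
cv2.imwrite('pics/c14.png',f(T['frame'],330,195,155,85,5))
o=r.get_obs();print(o['t'],o['eef_pos'],o['force'])
E
```

```text
21.4 [ 0.5917 -0.2854  0.1758] [-0.2955  0.6476 -0.2259]
```

View pics/c13.png

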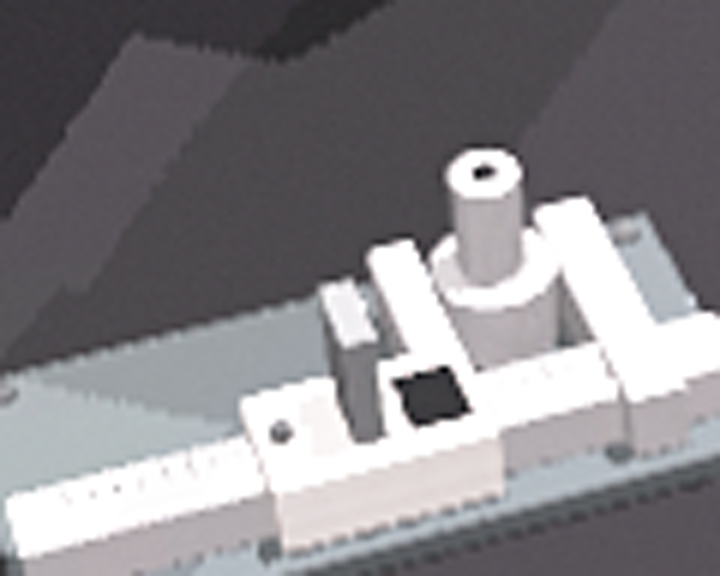

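View pics/c14.png

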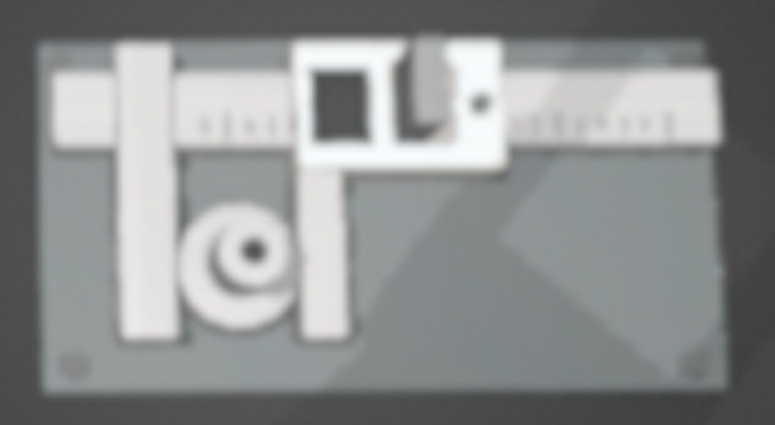

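```bash
python3 - <<'E'
from h import *
from plant import r
np.set_printoptions(precision=4,suppress=True)
S,T=pickle.load(open('end.pkl','rb'))
R=np.array([[np.cos(.122),-np.sin(.122)],[np.sin(.122),np.cos(.122)]])
L=lambda p:R.T@(p[:2]-[.5125,-.0929])
c=lambda x,y:((x+.5)/5-.5+330,(y+.5)/5-.5+195)
s=lambda x,y:((x+.5)/6-.5+180,(y+.5)/6-.5+160)
print('jaw face',L(at(T,c(301,339),.04)),'top hole',L(at(T,c(254,250),.082)),'scene hole',L(at(S,s(484,171),.082)))
r.finish_job()
E
```

```text
jaw face [-0.0281  0.0021] top hole [-0.002   0.0233] scene hole [-0.0005  0.0242]
the job is handed in; nothing more can be done
```

The stepped spindle is standing upright on the caliper's bed with its foot held between the fixed and moving jaws. The job is handed in; no verdict is reported.

**What I did:** I gripped the bright spindle by its stem, stood it about 0.5 mm from the bed spot, and let go. Then, with the fingers shut, I pushed the tab until the jaw stalled on the foot. The push reached about 10 N. I backed away until the arm was clear and the tool force read about zero.

**Last checks, from the pictures:**

| Check | Measured | Required |
|---|---|---|
| Spindle y from the bed spot | 23–24 mm | 18–28 mm |
| Spindle x from the bed spot | −2 to 0 mm | within ±28 mm |
| Jaw travel | about 67 mm (43 mm gap) | 63–69 mm |

- **Small disagreements:** The measured gap is about 1 mm less than the 44 mm foot, which is within the pixel error. The two cameras differ by about 1.5 mm on the spindle's x.
- **Other parts:** I did not measure the other parts again after the move. I saw no contact with any of them in the pictures I took.
- **Time:** the run took about 21 s of the 48 s allowed.

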